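Swing the lamp aside and spot-check the carved panel

TASK

Swing the lamp that hangs over the carved panel aside, slowly, until its head is completely off the panel, on the side where nothing tall is in its way; then pick up the torch-shaped thermometer and hold it still for at least a second with its lens end about 5 cm in front of the panel's round medallion, pointing squarely at the middle of it. Afterwards stand the thermometer back upright in its tray without dropping it and swing the lamp back so that its head is centred over the medallion again. Let nothing touch the panel, and leave the other things on the bench where they stand.

Things in the scene. Friction and masses are not known exactly. Their poses are not given: they have to be found in the camera images.
- lamp_arm (a joint): Swing of the lamp arm about its upright pivot, rad, -1.3 to 1.3. At 0 the arm points over the middle of the stand to its low front edge; positive swings the head to the stand's -y side (head at pivot + 0.21*(-cos q, -sin q) in the stand's axes), negative to its +y side. Light friction: it stays where left. Slowly means under 2.5 rad/s.
- lamp_knob (a point): Middle of the upright round black knob on the lamp head, the place to hold it: 22 mm diameter, 60 mm tall, top 30 mm above this point; 210 mm from the pivot, over the head's centre. The head is an aluminium disc, 96 mm diameter, 25 mm thick, its top 30 mm and its flat underside 55 mm below this point (190 mm above the bench).
- lamp_pivot (a point): On the arm's upright pivot axis, 190 mm above the bench, atop a steel post behind the stand. Axes are the stand's: x from its low front to the post, y left, z up. The arm is a 16 mm bar, 12 mm above this point; a 36 mm collar reaches 30 mm above it. The stand's base board, 200 mm wide, 16 mm thick, runs from 300 mm before the pivot to 40 mm behind.
- panel: Carved wooden panel, 180 x 180 x 20 mm, fixed on the stand, sloping 30 degrees, carved face up and towards the robot. Origin at bench height below the centre of its face; x level, to the high edge; y level, along its width (half width 90 mm); z up. Face centre 120 mm above the bench, high edge 165 mm, low edge 75 mm.
- medallion: Round rosette carved in the middle of the panel, 80 mm across, same wood, relief at most 5 mm high. The origin is its centre on the panel's face; z points square out of the face (30 degrees from vertical), x up the slope, y along the panel's width.
- thermometer: Torch-shaped spot thermometer, 140 mm long, 0.2 kg, standing on its lens end. The origin is the centre of the lens end (its underside as it stands), z points along it to the tail end. The lens end is a round black head of 44 mm diameter, 22 mm tall and tapering to 32 mm; above it the grey body is 36 mm (along x) by 28 mm (along y) up to 140 mm. It looks along its own -z.
- tray: Low open square black tray in which the thermometer stands, 120 x 120 mm outside, 5 mm walls, 20 mm high, inner floor 5 mm above the bench; fixed. Origin at the centre of its underside.
- bottle: Tall white plastic bottle, 66 mm diameter, 240 mm tall, standing on one side of the panel, in the way of the lamp head on that side. Origin at the centre of its underside. Not to be moved.
- can: Low tin can, 72 mm diameter, 110 mm tall, standing on the other side of the panel; the lamp passes over it. Origin at the centre of its underside. Not to be moved.
- chisel_pot: White pot, 80 mm diameter and 110 mm tall, with three chisels in it that reach 190 mm above the bench. Origin at the centre of its underside. Not to be moved.
- sanding_block: Cork sanding block 70 x 110 mm with a wooden grip, 42 mm tall overall, lying in front of the panel. Origin at the centre of its underside, y along its length. Not to be moved.
Things that resemble listed ones, but are neither listed nor needed, are in the scene too. Of the things that look like the tray, the middle-sized one is meant.

How it is judged:
On the way, in this order (a step that is already met when the one before it is completed fails the run):
1. the lamp head has been swung completely off the side of the panel (its centre more than 145 mm from the panel's middle line) ((y of lamp_knob in the frame of panel above 0.145 m or y of lamp_knob in the frame of panel below -0.145 m)), for 0.2 s.
2. lamp still off the panel, the held thermometer is kept still for 0.9 s, lens 25 to 80 mm from the medallion, within 20 mm of its axis each way, square to it within 11 degrees (z of thermometer in the frame of medallion between 0.025 and 0.08 m and x of thermometer in the frame of medallion between -0.02 and 0.02 m and y of thermometer in the frame of medallion between -0.02 and 0.02 m and angle between the z axis of thermometer and the z axis of medallion, either way round below 0.19 rad and linear speed of thermometer below 0.03 m/s and angular speed of thermometer below 0.2 rad/s and contact force between the fingers and thermometer above 0.5 N and (y of lamp_knob in the frame of panel above 0.145 m or y of lamp_knob in the frame of panel below -0.145 m)), for 0.9 s.
At the end, for the whole second after the job is handed in: The thermometer stands upright (within 6 degrees) and at rest on the floor of its tray, and the lamp head is at rest with its centre within 30 mm, seen from above, of the medallion's centre (angle between thermometer's own z axis and vertical below 0.1 rad and x of thermometer in the frame of tray between -0.05 and 0.05 m and y of thermometer in the frame of tray between -0.05 and 0.05 m and z of thermometer in the frame of tray below 0.01 m and linear speed of thermometer below 0.02 m/s and horizontal distance between lamp_knob and medallion below 0.03 m and velocity of joint lamp_arm between -0.05 and 0.05 rad/s); the robot touches nothing.
It fails at once if the bottle, can, chisel pot or sanding block is moved by more than 20 mm or tipped (distance of any of bottle, can, chisel_pot, sanding_block from where it was at the start of the episode above 0.02 m or angle between any of bottle, can, chisel_pot, sanding_block's own z axis and vertical above 0.3 rad).
It fails at once if something touches the carved panel (contact force between panel and anything else above 0.5 N).
It fails at once if the lamp is swung faster than 2.5 rad/s (velocity of joint lamp_arm above 2.5 rad/s or velocity of joint lamp_arm below -2.5 rad/s).
It fails at once if the thermometer is dropped or banged into its tray (more than 40 N) (contact force between thermometer and tray above 40 N).
It also fails if it takes over 67 s, if anything falls off the work surface, if the arm or the gripper's body presses on something with over 40 N, if the wrist force passes 120 N, or if a joint passes its speed limit or range.

ROBOT

A 6-joint arm with a two-finger parallel gripper is mounted at the origin on the work surface. World frame = base frame: x ahead of the robot, y to its left, z up, the work surface at z = 0. Lengths are in m, angles in rad, forces in N, time in s.
With the tool pointing down it reaches from about 0.375 to 0.9 m from the base axis. Payload 3.1 kg.
Tool frame: the origin (TCP) lies on the centre line of the jaws, within the pads' length; the fingertips stand 14 mm ahead of it and the grasp point (between the pads) lies 5 mm behind it; y points along the fingers, x is the direction in which the jaws open and shut, and the axes are right-handed (so a half turn about y gives the same grasp; the last joint's range is limited). The gripper opens to 87 mm and grips with 3 to 60 N. Pads are 19 mm wide; open, the fingers measure 117 mm over their backs; the gripper's body (75 mm by 190 mm) begins 51 mm behind the grasp point.
Start: joints at [0.953, 0.527, 1.433, -0, 1.181, -0.178], TCP at [0.266, 0.566, 0.237] pointing down, gripper open.
Joint ranges: [-3.08, 3.08], [-0.75, 2.2], [0.22, 2.44], [-1.43, 4.57], [0, 2.65], [-2.85, 2.85]. Speed limits (rad/s): [2.79, 2.79, 3.14, 3.14, 3.14, 3.14].

INTERFACE

Orientations are given as a unit quaternion [w, x, y, z].
In Python, from station import * gives the robot as it stands.
- The arm moves only by the shell command python3 -m jog 'ROWS'. ROWS is JSON, a list of rows, each a list of 7 numbers: the gripper's target within -1 to 1 (fully open at 1, half-way at 0, shut at -1), then the shift along the tool's x, y, z in mm, then the turn, a rotation vector about the tool's x, y, z in degrees. A call has 1 to 12 rows; each row shifts and turns the commanded pose from where the row before left it, along the tool's axes as they then stand; what a row does not reach is not made up. A row lasts 1/8 s, in which the tool goes at most 62.5 mm and 10.7 degrees, less where a joint would pass 70% of its speed; a pose out of reach is approached as far as the arm can. A call is refused whole if a number of a shift passes 62.5 or a number of a turn 10.7, either way. A call with a gripper value outside its range is refused whole. The fingers move at their own pace and stop on an object; the grip force is fixed at half the most. Time passes only in rows, so rows that do not move let the fingers close. It gives the time, the measured TCP pose, the force and the opening at its end, in the units of the state.
- read_state(): the state, without advancing time (a new reading comes with each control period).
- snapshot(name): name is "scene" or "top" or "wrist"; returns (picture, depth): 384x512x3 uint8, blue, green, red; 384x512 float32, m along the optical axis (not along the pixel's ray), 0 where there is no reading.
- camera_params(name): a dict with "fov_y" (degrees; the focal length in pixels is half the picture's height over the tangent of half this angle, whatever the lens; pixels are square), "cx", "cy" (the principal point, pixels), "D" ([k1, k2, p1, p2, k3] as OpenCV has them; the pictures are not rectified), "view" (4x4, takes a point from world to camera coordinates). Camera axes: x right, y down, z forward; pixel columns grow to the right and rows downward; lengths in m; the calibration is good to about 2 mm. A picture is of the moment at which its call begins: read the wrist's pose just before it. camera_params takes no time and is no camera call; for the wrist camera it gives the pose at the moment of the call.
- finish_job(): hands the job in, once; it reports no verdict.
The state is a dict: "clock": time; "q": joint angles; "joint_vel": joint speeds; "tau": joint torques, N m; "ee_pos": TCP position; "tcp_rot": TCP orientation; "wrist_force": force on the tool from outside, world axes, zero at the start; "torque": the same for the moment, N m; "grip_width": finger opening in m.
Only numpy, scipy, OpenCV 4.12 (cv2) and the standard library are available. Lean on these libraries where they do the work, as an engineer would, in place of code of your own. Each camera call takes 0.05 s, during which the arm holds its last target. There are 200 camera calls.

## Working session

There is one attempt and no reset: what is moved stays moved. The work goes in short steps, Python scripts to look and compute and a shell command to move; the robot and the scene stay as the last step left them, time stands still between calls to the robot, and variables do not carry over. Pictures are saved under pics/ and viewed, about 8 in all and at most 12, crops included, and the job is handed in when it is done.

```bash
ls; mkdir -p pics; cat > h.py <<'E'
from station import *
import numpy as np, cv2
from scipy.spatial.transform import Rotation as R
def K(p,shape=(384,512)):
    f=shape[0]/2/np.tan(np.radians(p["fov_y"])/2)
    return np.array([[f,0,p["cx"]],[0,f,p["cy"]],[0,0,1]])
def ray(p,uv):
    n=cv2.undistortPoints(np.array(uv,float).reshape(-1,1,2),K(p),np.array(p["D"])).reshape(-1,2)
    V=np.array(p["view"]);d=np.c_[n,np.ones(len(n))]@V[:3,:3]
    o=-V[:3,:3].T@V[:3,3]
    return o,d   # d has unit depth along optical axis
def onz(p,uv,z):
    o,d=ray(p,uv); return o+d*((z-o[2])/d[:,2])[:,None]
def cloud(p,D):
    h,w=D.shape; u,v=np.meshgrid(np.arange(w),np.arange(h))
    o,d=ray(p,np.c_[u.ravel(),v.ravel()])
    P=o+d*D.reshape(-1,1); P[D.ravel()==0]=np.nan
    return P.reshape(h,w,3)
E
python3 - <<'E'
from h import *
print({k:v for k,v in read_state().items()})
for n in("scene","top"):
    p=camera_params(n); i,d=snapshot(n); np.savez(f"{n}.npz",i=i,d=d,**p)
    print(n,p["fov_y"],p["cx"],p["cy"],p["D"],-np.array(p["view"])[:3,:3].T@np.array(p["view"])[:3,3])
    cv2.imwrite(f"pics/{n}0.png",cv2.resize(i,(800,600)))
E
```

```text
pics
{'clock': 0.0, 'q': array([ 9.52506766e-01,  5.28472211e-01,  1.43392672e+00,  1.16241967e-05,
        1.18136161e+00, -1.78518578e-01]), 'joint_vel': array([-0.00071506, -0.00157249,  0.00024945, -0.00124199,  0.00255055,
        0.00059927]), 'tau': array([ 1.55247177e-03, -4.40032125e+01, -1.76596838e+01,  6.33475115e-02,
        5.81895432e-02, -1.74246779e-04]), 'ee_pos': array([0.26564734, 0.56495449, 0.23556011]), 'tcp_rot': array([-0.59673489,  0.59730639,  0.37818952, -0.37961195]), 'wrist_force': array([ 0.81607686, -0.43767875, -0.24915275]), 'torque': array([ 0.06298158, -0.01522503,  0.02139654]), 'grip_width': 0.08685247763842299}
scene 46.56935039550605 254.6515393021808 183.8000718516845 [-0.01021515  0.          0.          0.          0.        ] [1.38819115 0.01740662 1.12254991]
top 50.637789404490974 253.05065855304807 186.7234589401672 [-0.00220884  0.          0.          0.          0.        ] [0.31331735 0.06647299 1.15522333]
```

View pics/scene0.png

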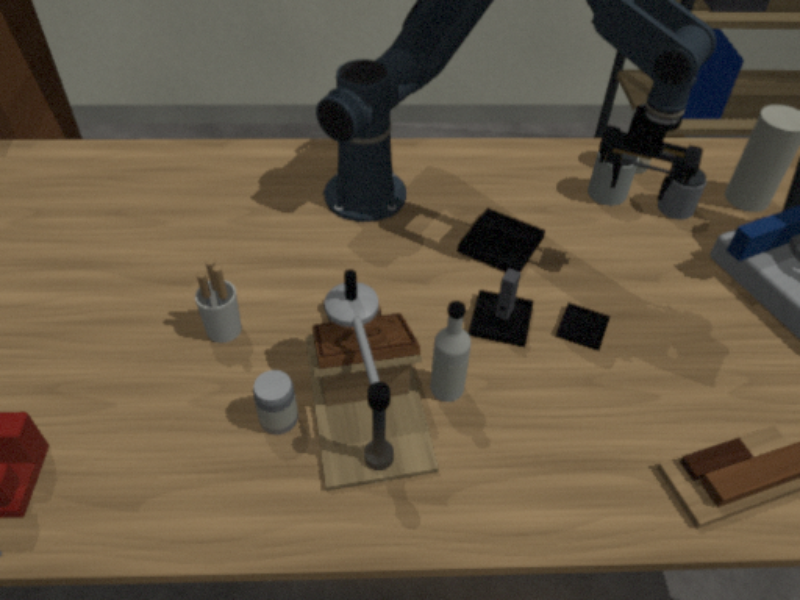

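View pics/top0.png

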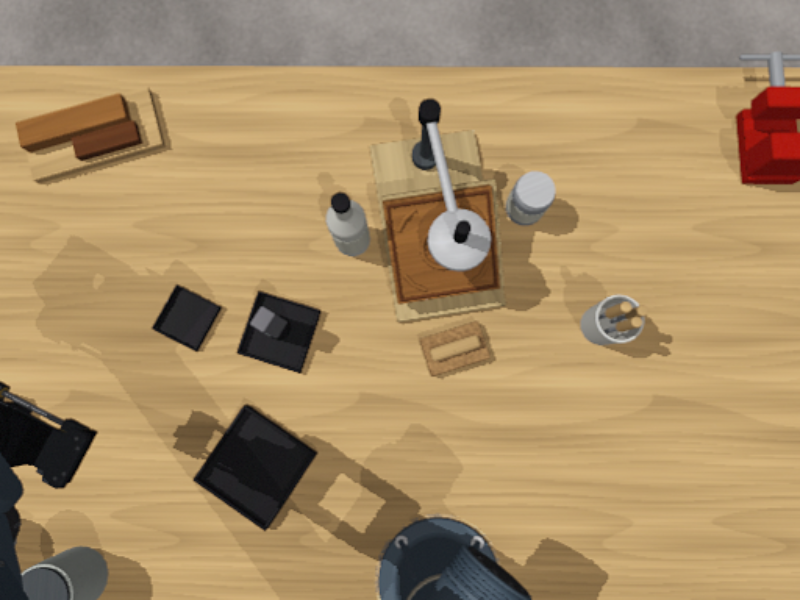

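The scene view shows the lamp over the panel, the bottle at its +y side (450,360) and the can at -y (275,400). The top view shows the lamp head at (460,240), the pivot at (430,110), the panel centre near (442,245), and the thermometer (268,320) standing in the middle-sized tray. The lamp therefore swings to -y, over the can.

```bash
cat > m.py <<'E'
from h import *
L=lambda n:dict(np.load(n+".npz"))
t=L("top"); P=cloud(t,t["d"]); i=t["i"]; s=L("scene"); Q=cloud(s,s["d"])
hsv=cv2.cvtColor(i,cv2.COLOR_BGR2HSV)
X,Y,Z=P[...,0],P[...,1],P[...,2]
def box(x0,x1,y0,y1): # 800px -> mask
    m=np.zeros(Z.shape,bool); m[int(y0*.64):int(y1*.64),int(x0*.64):int(x1*.64)]=1; return m
def rep(name,m):
    p=P[m]; c=p.mean(0) if len(p) else None
    r=cv2.minAreaRect((p[:,:2]*1000).astype(np.float32)) if len(p)>3 else None
    print(name,len(p),np.round(c,4),"rect",np.round(np.array(r[0])/1000,4),np.round(r[1],0),round(r[2],1))
print("bench z",np.nanmedian(Z[box(550,700,380,500)]))
rep("head",box(400,520,190,290)&(abs(Z-.215)<.008))
rep("knob",box(400,520,190,290)&(abs(Z-.275)<.008))
rep("collar",box(400,460,80,150)&(abs(Z-.22)<.012))
pan=box(375,510,175,320)&(Z>.06)&(Z<.172)
rep("panel",pan)
p=P[pan]; c=p.mean(0); n=np.linalg.svd(p-c)[2][2]; n*=np.sign(n[2]); print("pnormal",n,np.degrees(np.arccos(n[2])),"resid",np.abs((p-c)@n).max())
rep("board",box(360,520,120,330)&(abs(Z-.016)<.005))
rep("bottle",box(310,380,180,270)&(Z>.235)&(Z<.25))
rep("can",box(490,570,160,240)&(Z>.1)&(Z<.12))
rep("thermo",box(230,330,280,380)&(Z>.13)&(Z<.16))
rep("pot",box(560,670,280,360)&(Z>.1)&(Z<.2))
rep("block",box(400,510,315,390)&(Z>.012)&(Z<.05))
for nm,b in(("trayM",(225,335,280,385)),("trayS",(140,230,275,360)),("trayL",(185,325,395,540))):
    rep(nm,box(*b)&(hsv[...,2]<60)&(Z<.04)&(Z>-.01))
qm=(Q[...,0]>.3)&(Q[...,0]<.8)&(Q[...,2]>.03)
for nm,zc,x0,x1,y0,y1 in(("knobS",.275,.4,.7,-.1,.1),("thermoS",.145,.3,.6,.15,.4),("collarS",.22,.65,.9,-.1,.1)):
    mm=(abs(Q[...,2]-zc)<.008)&(Q[...,0]>x0)&(Q[...,0]<x1)&(Q[...,1]>y0)&(Q[...,1]<y1)
    print(nm,mm.sum(),np.round(Q[mm].mean(0),4))
E
python3 m.py
```

```text
bench z 0.001439973711901299
head 1011 [ 0.5518 -0.0191  0.213 ] rect [ 0.5617 -0.0237] [ 90. 116.] 72.8
knob 82 [ 0.5492 -0.0201  0.275 ] rect [ 0.5496 -0.0202] [21. 19.] 80.5
collar 287 [0.7406 0.0224 0.2165] rect [0.7322 0.0244] [80. 35.] 2.6
panel 3641 [0.5635 0.0051 0.1232] rect [ 0.5685 -0.0056] [176. 191.] 9.4
pnormal [-0.45947301 -0.1043128   0.88204501] 28.109956109076847 resid 0.03194418321437936
board 2651 [0.6554 0.016  0.0168] rect [0.627  0.0051] [340. 297.] 9.2
bottle 131 [0.5977 0.1598 0.2405] rect [0.5978 0.1596] [29. 28.] 2.4
can 552 [ 0.6553 -0.1557  0.1102] rect [ 0.6421 -0.1327] [ 67. 136.] 33.8
thermo 174 [0.4309 0.2891 0.1447] rect [0.4318 0.2905] [29. 35.] 57.2
pot 481 [ 0.4395 -0.2874  0.142 ] rect [ 0.4403 -0.2917] [78. 75.] 14.2
block 1073 [ 0.3988 -0.0219  0.0301] rect [ 0.4171 -0.0087] [123. 133.] 18.0
trayM 1456 [0.4195 0.2867 0.0094] rect [0.423  0.2888] [120. 117.] 73.4
trayS 1030 [0.448  0.4616 0.0064] rect [0.4478 0.4589] [93. 90.] 64.2
trayL 3353 [0.1861 0.323  0.0108] rect [0.1881 0.3208] [155. 156.] 57.3
knobS 53 [ 0.5524 -0.0234  0.2753]
thermoS 95 [0.4355 0.2865 0.1452]
collarS 203 [0.747  0.0211 0.2196]
```

```bash
cat >> m.py <<'E'
print("-----")
H,S,V=[hsv[...,k].astype(int) for k in range(3)]
n0=np.array([-.5*np.cos(.16),-.5*np.sin(.16),.866])
m=box(375,510,175,320)&(S>120)&(Z>.05)&(Z<.172)
c=np.nanmedian(P[m],0)
for k in range(15):
    g=m&(abs((P-c)@n0)<.006); p=P[g]; c=p.mean(0); n0=np.linalg.svd(p-c)[2][2]; n0*=np.sign(n0[2])
print("plane",g.sum(),n0,"slope",np.degrees(np.arccos(n0[2])),"yaw",np.degrees(np.arctan2(-n0[1],-n0[0])))
out=i.copy(); out[g]=(0,255,0)
r=cv2.minAreaRect(np.argwhere(g)[:,::-1].astype(np.float32)); print("pix rect",r)
# in-plane rect
ex=np.array([n0[2]*-n0[0],n0[2]*-n0[1],0]);ex=np.array([-n0[0]*n0[2],-n0[1]*n0[2],n0[0]**2+n0[1]**2]);ex/=np.linalg.norm(ex);ey=np.cross(n0,ex)
uv=np.c_[(p-c)@ex,(p-c)@ey]*1000
rr=cv2.minAreaRect(uv.astype(np.float32)); ctr=c+ex*rr[0][0]/1000+ey*rr[0][1]/1000
print("plane rect",rr,"centre",ctr)
lo,hi=np.percentile(uv,[.5,99.5],axis=0);print("extent",lo,hi,"centre",c+ex*(lo+hi)[0]/2e3+ey*(lo+hi)[1]/2e3)
for nm,A,I in(("top",P,i),("scene",Q,s["i"])):
    mm=(abs(A[...,2]-.22)<.006)&(I.max(2)<70)&(A[...,0]>.7)&(A[...,0]<.8)&(abs(A[...,1])<.1)
    r=cv2.minEnclosingCircle((A[mm][:,:2]*1000).astype(np.float32)); print("collar",nm,mm.sum(),r)
b=box(360,520,120,330)&(abs(Z-.016)<.004)&(V>120)
out[b]=(255,0,0)
# thermometer top and tray
mm=box(230,330,280,380)&(Z>.13)&(Z<.16)
print("thermo",cv2.minAreaRect((P[mm][:,:2]*1000).astype(np.float32)))
cv2.imwrite("pics/m1.png",cv2.resize(out[60:260,200:420],None,fx=3,fy=3))
E
python3 m.py | sed -n '/-----/,$p'
```

```text
-----
plane 3068 [-0.49299421 -0.07789912  0.86653819] slope 29.9411866899386 yaw 8.979194808711117
pix rect ((284.2652587890625, 156.0507354736328), (66.39374542236328, 70.3785629272461), 81.38435363769531)
plane rect ((0.12102508544921875, -12.4130859375), (181.3648681640625, 179.23049926757812), 0.2903117537498474) centre [ 0.55722514 -0.00154537  0.12172519]
extent [ -88.84543278 -101.14933439] [89.97508339 76.65658419] centre [ 0.55757897 -0.00132068  0.12194669]
collar top 153 ((753.5665893554688, 26.597373962402344), 17.0521240234375)
collar scene 166 ((754.717041015625, 23.62238311767578), 19.521812438964844)
thermo ((431.8255615234375, 290.542236328125), (28.568714141845703, 35.17166519165039), 57.21349334716797)
```

View pics/m1.png

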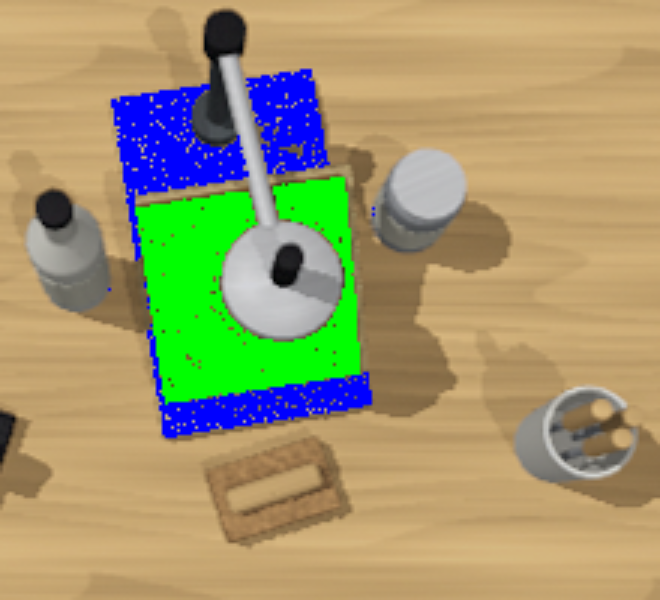

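```bash
cat >> h.py <<'E'
def pose():
    s=read_state(); w,x,y,z=s["tcp_rot"]; return np.array(s["ee_pos"]),R.from_quat([x,y,z,w]),s
def plan(pt,Rt=None,n=None):
    "shift (mm, present tool axes) and turn (deg, tool axes) to a target TCP"
    p,r,s=pose(); sh=r.inv().apply(np.array(pt)-p)*1000
    print("shift",np.round(sh,1),"turn",None if Rt is None else np.round((r.inv()*Rt).as_rotvec(degrees=True),1))
    return sh
def tool(y,x):
    y=np.array(y,float);y/=np.linalg.norm(y);x=np.array(x,float);x-=y*(x@y);x/=np.linalg.norm(x)
    return R.from_matrix(np.c_[x,y,np.cross(x,y)])
E
python3 - <<'E'
from h import *
p,r,s=pose(); print(p,r.as_matrix().round(3))
for sg in(1,-1):
    plan([.5505,-.0215,.345],tool([0,0,-1],[.225*sg,-.974*sg,0]))
E
```

```text
[0.2656945  0.56501344 0.23565976] [[ 0.426 -0.001 -0.905]
 [ 0.905 -0.002  0.426]
 [-0.002 -1.     0.   ]]
shift [-409.7 -108.7 -507.4] turn [ 1.000e-01  1.418e+02 -1.000e-01]
shift [-409.7 -108.7 -507.4] turn [ -0.1 -38.2  -0.1]
```

```bash
python3 -m jog '[[1,-34,-9,-42,0,0,0],[1,-34,-9,-42,0,0,0],[1,-34,-9,-42,0,0,0],[1,-34,-9,-42,0,0,0],[1,-34,-9,-42,0,0,0],[1,-34,-9,-42,0,0,0],[1,-34,-9,-42,0,0,0],[1,-34,-9,-42,0,0,0],[1,-34,-9,-42,0,0,0],[1,-34,-9,-42,0,0,0],[1,-34,-9,-42,0,0,0],[1,-34,-9,-42,0,0,0]]'
python3 -m jog '[[1,0,0,0,0,10,0],[1,0,0,0,0,10,0],[1,0,0,0,0,10,0],[1,0,0,0,0,10,0],[1,0,0,0,0,10,0],[1,0,0,0,0,10,0],[1,0,0,0,0,10,0],[1,0,0,0,0,10,0],[1,0,0,0,0,10,0],[1,0,0,0,0,10,0],[1,0,0,0,0,10,0],[1,0,0,0,0,10,0]]'
python3 -m jog '[[1,0,0,0,0,10,0],[1,0,0,0,0,10,0],[0,0,0,0,0,2,0],[0,0,0,0,0,0,0]]'
python3 - <<'E'
from h import *
p,r,s=pose(); print(s["clock"],p,s["q"].round(2),s["grip_width"]); 
plan([.5505,-.0215,.345],tool([0,0,-1],[.225,-.974,0]))
pr=camera_params("wrist"); i,d=snapshot("wrist"); np.savez("w1.npz",i=i,d=d,**pr); cv2.imwrite("pics/w1.png",i)
P=cloud(pr,d)
m=(abs(P[...,2]-.275)<.006)&(np.hypot(P[...,0]-.55,P[...,1]+.02)<.05); print("knob",m.sum(),P[m].mean(0))
m=(abs(P[...,2]-.215)<.006)&(np.hypot(P[...,0]-.55,P[...,1]+.02)<.08); print("head",m.sum(),cv2.minEnclosingCircle((P[m][:,:2]*1000).astype(np.float32)))
E
```

```text
clock: 1.6
ee_pos: [0.5487, -0.0199, 0.3445]
tcp_rot: [0.597, -0.597, -0.379, 0.379]
wrist_force: [0.8, -0.5, -0.8]
grip_width: 0.0867
clock: 3.1
ee_pos: [0.548, -0.0182, 0.344]
tcp_rot: [-0.626, 0.626, -0.33, 0.329]
wrist_force: [-0.5, 0.5, 0.0]
grip_width: 0.0873
clock: 3.6
ee_pos: [0.5482, -0.0182, 0.3443]
tcp_rot: [-0.553, 0.553, -0.441, 0.44]
wrist_force: [0.0, 0.3, -0.3]
grip_width: 0.0741
3.6 [ 0.54820507 -0.01817726  0.34427231] [-0.24  0.31  1.48  0.    1.35  1.11] 0.07408326778204652
shift [ 3.8 -0.7  1.5] turn [ 0.  -0.1 -0. ]
knob 722 [ 0.55142683 -0.02020891  0.27475612]
head 5271 ((569.2349243164062, -16.316604614257812), 60.40226745605469)
```

View pics/w1.png

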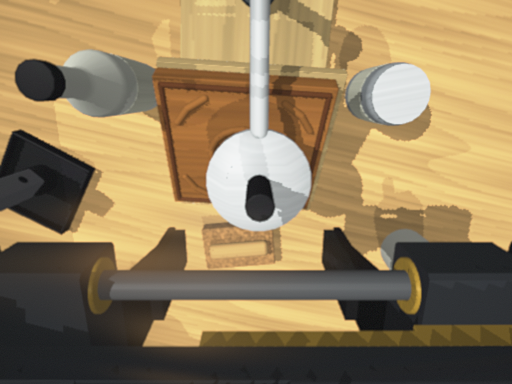

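The wrist view shows the knob top at (260,205), centred between the jaws' sides, with nothing beside it. Next: descend around it with the jaws part closed.

```bash
python3 -m jog '[[0,2,0,2,0,0,0],[0,0,20,0,0,0,0],[0,0,20,0,0,0,0],[0,0,20,0,0,0,0],[0,0,15,0,0,0,0],[-0.25,0,12,0,0,0,0],[-0.25,0,0,0,0,0,0],[-0.25,0,0,0,0,0,0]]'
python3 - <<'E'
from h import *
p,r,s=pose(); print(s["clock"],p,s["q"].round(2),s["grip_width"]); 
piv=np.array([.754,.027]); k=np.array([.5514,-.0202]); print(np.linalg.norm(k-piv),np.degrees(np.arctan2(*(piv-k)[::-1])))
print(r.as_matrix().round(3))
# per 5 deg: chord
a=np.arctan2(*(piv-k)[::-1]); da=np.radians(5)
h=lambda a:np.r_[piv-.21*np.array([np.cos(a),np.sin(a)]),0]
print(r.inv().apply(h(a+da)-h(a))*1000, h(a+np.radians(55)))
E
```

```text
clock: 4.65
ee_pos: [0.5513, -0.0198, 0.2581]
tcp_rot: [0.553, -0.552, 0.441, -0.442]
wrist_force: [-0.2, 0.1, -0.4]
grip_width: 0.0331
4.65 [ 0.5512982  -0.01983445  0.25809681] [-0.24  0.4   1.59  0.    1.14  1.11] 0.033107275432657346
0.2080254792086777 13.114352699321717
[[ 0.222  0.001  0.975]
 [-0.975 -0.     0.222]
 [ 0.001 -1.     0.001]]
[1.82981610e+01 1.11799211e-02 8.97109927e-01] [ 0.67572138 -0.16786523  0.        ]
```

```bash
python3 -m jog '[[-0.25,11,0,0.3,0,-3,0],[-0.25,18.3,0,0.9,0,-5,0],[-0.25,18.3,0,0.9,0,-5,0],[-0.25,18.3,0,0.9,0,-5,0],[-0.25,18.3,0,0.9,0,-5,0],[-0.25,18.3,0,0.9,0,-5,0],[-0.25,18.3,0,0.9,0,-5,0],[-0.25,18.3,0,0.9,0,-5,0],[-0.25,18.3,0,0.9,0,-5,0],[-0.25,18.3,0,0.9,0,-5,0],[-0.25,18.3,0,0.9,0,-5,0],[-0.25,11,0,0.3,0,-3,0]]'
python3 -m jog '[[-0.25,4,0,0,0,-1,0],[-0.25,0,0,0,0,0,0],[-0.25,0,0,0,0,0,0]]'
python3 - <<'E'
from h import *
p,r,s=pose(); print(p,s["q"].round(2),s["wrist_force"].round(1))
t=camera_params("top"); i,d=snapshot("top"); A=cloud(t,d); cv2.imwrite("pics/top1.png",i[60:260,200:420])
m=(abs(A[...,2]-.213)<.007)&(i.min(2)>110)&(A[...,0]>.55)&(A[...,0]<.8)&(A[...,1]<-.08)&(A[...,1]>-.3); print("head",m.sum(),cv2.minEnclosingCircle((A[m][:,:2]*1000).astype(np.float32)))
c=np.array([.557,-.0015]); ey=np.array([-np.sin(.158),np.cos(.158)]); print("ypanel of tcp",(p[:2]-c)@ey)
E
```

```text
clock: 6.15
ee_pos: [0.6808, -0.1691, 0.2582]
tcp_rot: [-0.695, 0.695, -0.129, 0.129]
wrist_force: [-1.2, 0.1, 1.6]
grip_width: 0.0323
clock: 6.52
ee_pos: [0.684, -0.1696, 0.2578]
tcp_rot: [0.696, -0.696, 0.124, -0.124]
wrist_force: [0.1, 0.6, -0.1]
grip_width: 0.0326
[ 0.68403245 -0.16955123  0.25783754] [-0.4   0.62  1.19  0.    1.33 -0.05] [ 0.1  0.6 -0.1]
head 147 ((694.7272338867188, -104.01314544677734), 34.321922302246094)
ypanel of tcp -0.18594569229848362
```

```bash
python3 -m jog '[[0,0,0,0,0,0,0],[0,0,-25,0,0,0,0],[0.3,0,-35,0,0,0,0],[1,0,-30,0,0,0,0]]'
python3 - <<'E'
from h import *
p,r,s=pose(); print(s["clock"],p,r.as_matrix().round(3))
plan([.433,.2885,.25],tool([0,0,-1],[np.cos(np.radians(32.8)),-np.sin(np.radians(32.8)),0]))
E
```

```text
clock: 7.08
ee_pos: [0.6842, -0.1698, 0.3489]
tcp_rot: [-0.696, 0.696, -0.124, 0.124]
wrist_force: [-0.2, -0.2, 1.5]
grip_width: 0.056
7.075 [ 0.68416174 -0.16976157  0.34888689] [[ 0.938  0.001  0.345]
 [-0.345 -0.     0.938]
 [ 0.001 -1.     0.   ]]
shift [-394.    98.6  343.3] turn [-0.  12.6  0. ]
```

```bash
python3 -m jog '[[1,-32.8,0,28.6,0,0,0],[1,-32.8,0,28.6,0,0,0],[1,-32.8,0,28.6,0,0,0],[1,-32.8,0,28.6,0,0,0],[1,-32.8,0,28.6,0,0,0],[1,-32.8,0,28.6,0,0,0],[1,-32.8,0,28.6,0,0,0],[1,-32.8,16,28.6,0,0,0],[1,-32.8,16,28.6,0,0,0],[1,-32.8,16,28.6,0,0,0],[1,-32.8,25,28.6,0,0,0],[1,-32.8,25,28.6,0,0,0]]'
python3 -m jog '[[1,0,0,0,0,6.3,0],[1,0,0,0,0,6.3,0],[1,0,0,0,0,0,0]]'
python3 - <<'E'
from h import *
p,r,s=pose(); print(s["clock"],p,s["q"].round(2))
def fit(n):
    c=camera_params(n); i,d=snapshot(n); A=cloud(c,d); np.savez("tmp_"+n,i=i,d=d,A=A)
    m=(abs(A[...,2]-.145)<.008)&(np.hypot(A[...,0]-.433,A[...,1]-.2885)<.04)
    if m.sum()>5: print(n,m.sum(),A[m].mean(0),cv2.minAreaRect((A[m][:,:2]*1000).astype(np.float32)))
    return i
i=fit("wrist"); cv2.imwrite("pics/w2.png",i); fit("scene")
A=np.load("tmp_top.npz")["A"] if 0 else None
E
```

```text
clock: 8.57
ee_pos: [0.4326, 0.2894, 0.2494]
tcp_rot: [0.696, -0.696, 0.124, -0.125]
wrist_force: [0.7, 0.3, 0.2]
grip_width: 0.0872
clock: 8.95
ee_pos: [0.4331, 0.2884, 0.2497]
tcp_rot: [0.679, -0.678, 0.199, -0.199]
wrist_force: [0.5, 0.3, -0.7]
grip_width: 0.0871
8.95 [0.43311023 0.28839282 0.24971535] [0.37 0.37 1.68 0.   1.09 0.94]
wrist 1494 [0.43209227 0.29254885 0.14457961] ((431.201904296875, 291.3783874511719), (28.474702835083008, 35.90318298339844), 58.41389846801758)
scene 90 [0.43411626 0.28753245 0.14548261] ((431.0743713378906, 288.1869201660156), (27.819427490234375, 39.1024284362793), 57.630096435546875)
```

View pics/w2.png

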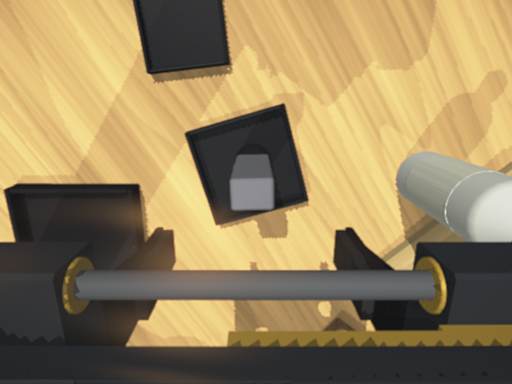

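The thermometer's tail (252,195) sits aligned between the jaws, so I descend and grip.

```bash
python3 -m jog '[[1,-2,20,1,0,0,0],[1,0,30,0,0,0,0],[1,0,30,0,0,0,0],[1,0,30,0,0,0,0],[1,0,25,0,0,0,0],[1,0,10,0,0,0,0],[-1,0,0,0,0,0,0],[-1,0,0,0,0,0,0],[-1,0,0,0,0,0,0],[-1,0,0,0,0,0,0],[-1,0,0,0,0,0,0],[-1,0,0,0,0,0,0]]'
python3 -m jog '[[-1,0,-3,0,0,0,0],[-1,0,-20,0,0,0,0],[-1,0,-40,0,0,0,0],[-1,0,-50,0,0,0,0],[-1,0,-50,0,0,0,0],[-1,0,-50,0,0,0,0],[-1,0,0,0,0,0,0]]'
python3 - <<'E'
from h import *
p,r,s=pose(); print(s["clock"],p,s["q"].round(2),s["grip_width"])
n=np.array([-.5*np.cos(.158),-.5*np.sin(.158),.866]); n/=np.linalg.norm(n)
med=np.array([.557,-.0015,.1205])
# TCP is 95 mm above lens centre (pick TCP z .105 -> floor .005); refine below
off=.100
tgt=med+n*(.052+off); Rt=tool(-n,r.as_matrix()[:,0]); print("target",tgt)
plan(tgt,Rt)
# via point
pre=tgt+np.array([0,0,.08]); plan(pre,Rt)
print((r.inv()*Rt).as_rotvec(degrees=True))
E
```

```text
clock: 10.55
ee_pos: [0.4322, 0.2901, 0.1047]
tcp_rot: [0.678, -0.678, 0.2, -0.2]
wrist_force: [-0.2, -0.2, 1.9]
grip_width: 0.0363
clock: 11.42
ee_pos: [0.4342, 0.291, 0.3217]
tcp_rot: [0.681, -0.676, 0.197, -0.202]
wrist_force: [0.1, 0.3, -2.2]
grip_width: 0.036
11.425 [0.43419135 0.29104128 0.3217465 ] [0.38 0.29 1.58 0.   1.26 0.95] 0.036017698250941525
target [ 0.48194501 -0.01345836  0.2521349 ]
shift [ 204.7   68.9 -230.7] turn [ 20.3   3.9 -21.3]
shift [ 205.1  -11.1 -230. ] turn [ 20.3   3.9 -21.3]
[ 20.31089719   3.86766694 -21.32988385]
```

```bash
python3 -m jog '[[-1,15,-1,-17,0,0,0],[-1,24,-1,-27,0,0,0],[-1,24,-1,-27,0,0,0],[-1,24,-1,-27,0,0,0],[-1,24,-1,-27,0,0,0],[-1,24,-1,-27,0,0,0],[-1,24,-1,-27,0,0,0],[-1,24,-1,-27,0,0,0],[-1,22,-1,-24,0,0,0],[-1,0,0,0,5.1,1,-5.3],[-1,0,0,0,5.1,1,-5.3],[-1,0,0,0,5.1,1,-5.3]]'
python3 -m jog '[[-1,0,0,0,5.1,1,-5.3],[-1,0,0,0,0,0,0],[-1,0,0,0,0,0,0]]'
cat > t.py <<'E'
from h import *
p,r,s=pose(); print(s["clock"],p,s["q"].round(2),s["grip_width"])
n=np.array([-.5*np.cos(.158),-.5*np.sin(.158),.866]); n/=np.linalg.norm(n)
med=np.array([.557,-.0015,.1205]); tgt=med+n*.152
Rt=tool(-n,r.as_matrix()[:,0]); print("tilt err",np.degrees(np.arccos(-r.as_matrix()[:,1]@n)))
plan(tgt,Rt)
lens=p+r.apply([0,.0997,0])-med; print("lens height",lens@n,"off",np.linalg.norm(lens-n*(lens@n)))
E
python3 t.py
```

```text
clock: 12.92
ee_pos: [0.4783, -0.014, 0.3246]
tcp_rot: [0.723, -0.597, 0.094, -0.334]
wrist_force: [0.7, 0.5, -2.4]
grip_width: 0.0359
clock: 13.3
ee_pos: [0.4801, -0.0145, 0.3262]
tcp_rot: [0.732, -0.566, 0.058, -0.375]
wrist_force: [-0.3, -0.7, -2.5]
grip_width: 0.036
13.3 [ 0.48006654 -0.01450776  0.32624535] [-0.44  0.05  2.    0.44  0.71 -0.08] 0.035998141516422055
tilt err 0.7038021987237001
shift [-24.5  65.6 -24.3] turn [ 0.5  0.  -0.5]
lens height 0.11749870585784095 off 0.034089644703785685
```

```bash
python3 -m jog '[[-1,-4.9,13,-4.9,0.5,0,-0.5],[-1,-4.9,13,-4.9,0,0,0],[-1,-4.9,13,-4.9,0,0,0],[-1,-4.9,13,-4.9,0,0,0],[-1,-4.9,13,-4.9,0,0,0],[-1,0,0,0,0,0,0],[-1,0,0,0,0,0,0]]'
cat >> t.py <<'E'
i,d=snapshot("scene"); cv2.imwrite("pics/s2.png",cv2.resize(i[150:320,170:340],None,fx=3.5,fy=3.5,interpolation=cv2.INTER_CUBIC))
c=camera_params("scene");A=cloud(c,d)
# lens head: dark pixels near expected place
L=p+r.apply([0,.0997,0]); m=(i.max(2)<70)&(np.linalg.norm(A-L,axis=2)<.035)
print("dark head pts",m.sum(), ((A[m]-med)@n).min() if m.any() else None)
m=(A[...,0]>.6)&(A[...,0]<.75)&(abs(A[...,2]-.275)<.008)&(A[...,1]<-.1)&(A[...,1]>-.25); print("lampknob",m.sum(),A[m].mean(0))
E
python3 t.py
```

```text
clock: 14.18
ee_pos: [0.4833, -0.0135, 0.2534]
tcp_rot: [0.733, -0.563, 0.052, -0.379]
wrist_force: [0.5, -0.0, -1.6]
grip_width: 0.036
14.175 [ 0.4832991  -0.0135046   0.25344533] [-0.44  0.18  2.12  0.66  0.48 -0.33] 0.035975275564189856
tilt err 0.16447432373115956
shift [-1.4  0.5 -1.1] turn [-0.1  0.   0.1]
lens height 0.05277028454147061 off 0.0021114531862719142
dark head pts 141 0.054694836228540544
lampknob 67 [ 0.67957778 -0.17164754  0.2751942 ]
```

View pics/s2.png

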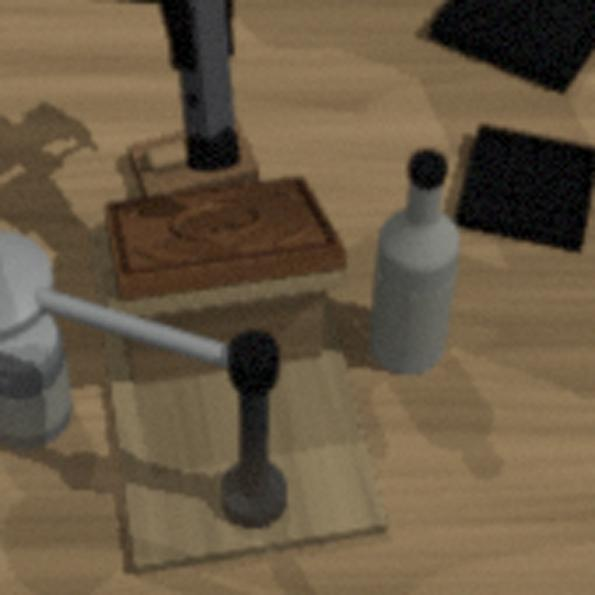

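The thermometer's lens end (213,155) points at the rosette (213,220) with a clear gap, and the lamp is well off the panel. Now hold, then back out.

```bash
python3 -m jog '[[-1,0,0,0,0,0,0],[-1,0,0,0,0,0,0],[-1,0,0,0,0,0,0],[-1,0,0,0,0,0,0],[-1,0,0,0,0,0,0],[-1,0,0,0,0,0,0],[-1,0,0,0,0,0,0],[-1,0,0,0,0,0,0],[-1,0,0,0,0,0,0],[-1,0,0,0,0,0,0],[-1,0,0,0,0,0,0],[-1,0,0,0,0,0,0]]'
python3 t.py
python3 -m jog '[[-1,0,0,0,0,0,0],[-1,2.5,-6,2.5,0,0,0],[-1,4.9,-13,4.9,0,0,0],[-1,4.9,-13,4.9,0,0,0],[-1,4.9,-13,4.9,0,0,0],[-1,4.9,-13,4.9,0,0,0],[-1,4.9,-13,4.9,0,0,0],[-1,0,0,0,-5.1,-1,5.3],[-1,0,0,0,-5.1,-1,5.3],[-1,0,0,0,-5.1,-1,5.3],[-1,0,0,0,-5.1,-1,5.3],[-1,0,0,0,0,0,0]]'
cat > u.py <<'E'
from h import *
p,r,s=pose(); print(s["clock"],p,s["q"].round(2),s["grip_width"])
Rt=R.from_quat([-.678,.2,-.2,.678]); Rt=tool([0,0,-1],Rt.as_matrix()[:,0]); print("tilt",np.degrees(np.arccos(-r.as_matrix()[2,1])))
sh=plan([.4322,.2901,.25],Rt)
print("z to floor pose", p[2]-.1047)
E
python3 u.py
```

```text
clock: 15.72
ee_pos: [0.4822, -0.0133, 0.2529]
tcp_rot: [0.733, -0.563, 0.053, -0.379]
wrist_force: [0.0, 0.3, -1.6]
grip_width: 0.0364
15.725 [ 0.48218386 -0.0133455   0.2529419 ] [-0.44  0.18  2.12  0.66  0.48 -0.33] 0.03635042840835986
tilt err 0.12277137128417452
shift [-0.4  0.6 -0.5] turn [-0.1  0.   0.1]
lens height 0.052872286579690696 off 0.0008375515481766449
dark head pts 133 0.05562175463904252
lampknob 70 [ 0.68000407 -0.1716174   0.27516383]
clock: 17.27
ee_pos: [0.4817, -0.0143, 0.3338]
tcp_rot: [0.68, -0.676, 0.194, -0.204]
wrist_force: [-0.4, 0.5, -2.0]
grip_width: 0.0362
17.275 [ 0.48170455 -0.01429079  0.33376352] [-0.27  0.21  1.66  0.01  1.26  0.3 ] 0.03622832842377065
tilt 0.8599891542291748
shift [-207.3   83.4  228.4] turn [-0.5  0.1  0.7]
z to floor pose 0.22906351897494204
```

```bash
python3 -m jog '[[-1,-12,0,13,-0.5,0,0.7],[-1,-23,0,25.4,0,0,0],[-1,-23,0,25.4,0,0,0],[-1,-23,0,25.4,0,0,0],[-1,-23,0,25.4,0,0,0],[-1,-23,0,25.4,0,0,0],[-1,-23,15,25.4,0,0,0],[-1,-23,20,25.4,0,0,0],[-1,-23,25,25.4,0,0,0],[-1,-11,22,12,0,0,0],[-1,0,0,0,0,0,0],[-1,0,0,0,0,0,0]]'
python3 u.py
```

```text
clock: 18.77
ee_pos: [0.4294, 0.289, 0.2528]
tcp_rot: [0.679, -0.678, 0.2, -0.199]
wrist_force: [0.7, -0.2, -2.3]
grip_width: 0.0361
18.775 [0.42942755 0.28903421 0.25284384] [0.38 0.36 1.68 0.   1.1  0.95] 0.03609759656745473
tilt 0.10763508937993918
shift [1.8 2.8 2.4] turn [-0.   0.  -0.1]
z to floor pose 0.1481438374096316
```

```bash
python3 -m jog '[[-1,2,20,2,0,0,0],[-1,0,30,0,0,0,0],[-1,0,30,0,0,0,0],[-1,0,30,0,0,0,0],[-1,0,20,0,0,0,0],[-1,0,9,0,0,0,0],[-1,0,3,0,0,0,0],[-1,0,0,0,0,0,0],[-1,0,0,0,0,0,0]]'
python3 u.py
```

```text
clock: 19.9
ee_pos: [0.4321, 0.2906, 0.1108]
tcp_rot: [0.679, -0.678, 0.2, -0.199]
wrist_force: [-0.6, 0.0, -1.9]
grip_width: 0.0358
19.9 [0.43210718 0.29062182 0.11076601] [0.38 0.58 1.8  0.   0.76 0.95] 0.035761857108105984
tilt 0.11550902829388808
shift [ 1.000e-01 -1.392e+02 -3.000e-01] turn [-0.1  0.1 -0.1]
z to floor pose 0.006066012695429071
```

```bash
python3 -m jog '[[-1,0,2,0,0,0,0],[-1,0,1.5,0,0,0,0],[-1,0,1,0,0,0,0],[-1,0,0.8,0,0,0,0],[-1,0,0.5,0,0,0,0],[-1,0,0,0,0,0,0],[-1,0,0,0,0,0,0]]'
python3 u.py
```

```text
clock: 20.78
ee_pos: [0.4314, 0.2905, 0.1047]
tcp_rot: [0.678, -0.678, 0.201, -0.199]
wrist_force: [-1.4, -0.2, 6.2]
grip_width: 0.0357
20.775 [0.4314282  0.29047891 0.10469965] [0.38 0.59 1.81 0.   0.74 0.95] 0.035665909975641334
tilt 0.16310440648299046
shift [   0.4 -145.3    0. ] turn [ 0.   0.1 -0.2]
z to floor pose -3.511263630268102e-07
```

```bash
python3 -m jog '[[0.1,0,0,0,0,0,0],[0.5,0,0,0,0,0,0],[1,0,0,0,0,0,0],[1,0,0,0,0,0,0],[1,0,-20,0,0,0,0],[1,0,-50,0,0,0,0],[1,0,-50,0,0,0,0],[1,0,-50,0,0,0,0],[0.3,0,-50,0,0,0,0],[0,0,-20,0,0,0,0],[0,0,0,0,0,-6,0],[0,0,0,0,0,-6,0]]'
python3 - <<'E'
from h import *
p,r,s=pose(); print(s["clock"],p,s["grip_width"])
plan([.680,-.1716,.345],tool([0,0,-1],[np.cos(np.radians(20.5)),-np.sin(np.radians(20.5)),0]))
c=camera_params("scene"); i,d=snapshot("scene"); A=cloud(c,d)
m=(abs(A[...,2]-.145)<.008)&(np.hypot(A[...,0]-.433,A[...,1]-.2885)<.04); print(m.sum(),A[m].mean(0))
cv2.imwrite("pics/s3.png",cv2.resize(i[140:300,170:400],None,fx=3,fy=3))
E
```

```text
clock: 22.28
ee_pos: [0.432, 0.2901, 0.3445]
tcp_rot: [0.696, -0.695, 0.127, -0.126]
wrist_force: [-0.1, -0.9, 0.4]
grip_width: 0.0547
22.275 [0.43199137 0.29011433 0.34452148] 0.054733454336531984
shift [ 394.7   -1.6 -344.9] turn [-0.  -0.1 -0.1]
92 [0.43250991 0.28800973 0.14535647]
```

View pics/s3.png

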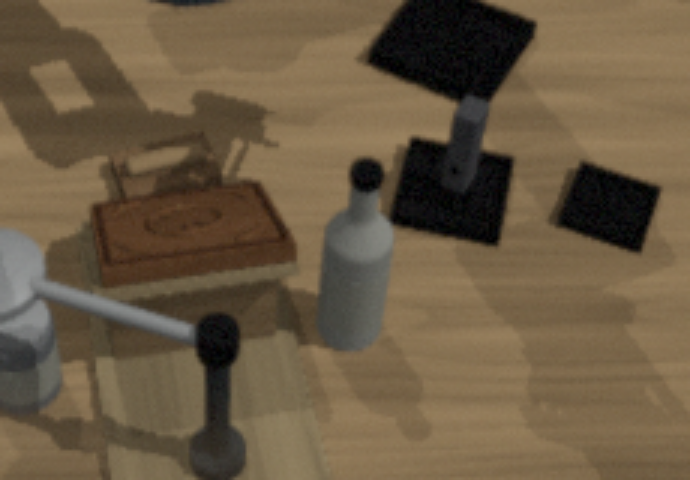

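The thermometer stands upright in its tray (465,145), and the lamp has stayed to the side. I now go back to the knob.

```bash
python3 -m jog '[[0,32.9,0,-28.7,0,0,0],[0,32.9,0,-28.7,0,0,0],[0,32.9,0,-28.7,0,0,0],[0,32.9,0,-28.7,0,0,0],[0,32.9,0,-28.7,0,0,0],[0,32.9,0,-28.7,0,0,0],[0,32.9,0,-28.7,0,0,0],[0,32.9,0,-28.7,0,0,0],[0,32.9,0,-28.7,0,0,0],[0,32.9,0,-28.7,0,0,0],[0,32.9,0,-28.7,0,0,0],[0,32.9,0,-28.7,0,0,0]]'
python3 -m jog '[[0,0,0,0,0,0,0],[0,0,0,0,0,0,0]]'
python3 - <<'E'
from h import *
p,r,s=pose(); print(s["clock"],p,s["grip_width"])
c=camera_params("wrist"); i,d=snapshot("wrist"); A=cloud(c,d)
m=(abs(A[...,2]-.275)<.006)&(np.hypot(A[...,0]-.68,A[...,1]+.17)<.04); k=A[m].mean(0); print(m.sum(),k)
piv=np.array([.754,.027]); print("r",np.linalg.norm(k[:2]-piv),"a",np.degrees(np.arctan2(*(piv-k[:2])[::-1])))
plan([k[0],k[1],.257])
E
```

```text
clock: 23.82
ee_pos: [0.6793, -0.1732, 0.3424]
tcp_rot: [0.696, -0.695, 0.13, -0.127]
wrist_force: [0.7, 0.3, 0.2]
grip_width: 0.0436
clock: 24.08
ee_pos: [0.6784, -0.1715, 0.3422]
tcp_rot: [0.696, -0.695, 0.13, -0.126]
wrist_force: [0.4, 0.0, -0.2]
grip_width: 0.0435
24.075 [ 0.67837747 -0.17146804  0.34221049] 0.04351711023806616
733 [ 0.67840688 -0.16879566  0.27471176]
r 0.20988154311618812 a 68.88933863844075
shift [-0.3 85.6  2. ] turn None
```

```bash
python3 -m jog '[[0,0,20,2,0,0,0],[0,0,25,0,0,0,0],[0,0,25,0,0,0,0],[0,0,14,0,0,0,0],[-0.3,0,0,0,0,0,0],[-0.3,0,0,0,0,0,0],[-0.3,0,0,0,0,0,0]]'
python3 -m jog '[[-0.3,-11,0,0.3,0,3,0],[-0.3,-18.3,0,0.9,0,5,0],[-0.3,-18.3,0,0.9,0,5,0],[-0.3,-18.3,0,0.9,0,5,0],[-0.3,-18.3,0,0.9,0,5,0],[-0.3,-18.3,0,0.9,0,5,0],[-0.3,-18.3,0,0.9,0,5,0],[-0.3,-18.3,0,0.9,0,5,0],[-0.3,-18.3,0,0.9,0,5,0],[-0.3,-18.3,0,0.9,0,5,0],[-0.3,-18.3,0,0.9,0,5,0],[-0.3,-11,0,0.3,0,3,0]]'
python3 - <<'E'
from h import *
p,r,s=pose(); print(s["clock"],p,s["grip_width"],s["wrist_force"].round(1))
piv=np.array([.754,.027]); v=piv-p[:2]; print("r",np.linalg.norm(v),"a",np.degrees(np.arctan2(v[1],v[0])))
print("xyaw",np.degrees(np.arctan2(*r.as_matrix()[:2,0][::-1])))
plan([.547,-.006,.258])
E
```

```text
clock: 25.0
ee_pos: [0.68, -0.1702, 0.2604]
tcp_rot: [-0.695, 0.695, -0.128, 0.127]
wrist_force: [-0.3, 0.0, 0.2]
grip_width: 0.0317
clock: 26.5
ee_pos: [0.5506, -0.0209, 0.2605]
tcp_rot: [-0.554, 0.554, -0.44, 0.44]
wrist_force: [0.4, -1.6, -1.2]
grip_width: 0.0307
26.5 [ 0.55064879 -0.02085985  0.26054979] 0.0307233148811328 [ 0.4 -1.6 -1.2]
r 0.2089073511173141 a 13.243858410638694
xyaw -76.89135558073883
shift [-15.3   2.5  -0.2] turn None
```

```bash
python3 -m jog '[[-0.3,-7,0,0.2,0,2,0],[-0.3,-6,0,0.2,0,1.5,0],[-0.3,-4,0,0.1,0,1,0],[-0.3,-2,0,0,0,0.5,0],[-0.3,0,0,0,0,0,0],[-0.3,0,0,0,0,0,0],[0.1,0,0,0,0,0,0],[0.1,0,0,0,0,0,0],[0.1,0,-25,0,0,0,0],[0.2,0,-35,0,0,0,0],[0.2,0,-30,0,0,0,0],[0.2,0,0,0,0,0,0]]'
python3 - <<'E'
from h import *
p,r,s=pose(); print(s["clock"],p,s["grip_width"],s["wrist_force"].round(1))
for n in("wrist","scene"):
    c=camera_params(n); i,d=snapshot(n); A=cloud(c,d); 
    m=(abs(A[...,2]-.275)<.006)&(np.hypot(A[...,0]-.55,A[...,1]+.01)<.05); k=A[m].mean(0); print(n,m.sum(),k,"off mm",(k[:2]-[.557,-.0015])*1000)
E
```

```text
clock: 28.0
ee_pos: [0.5486, -0.0025, 0.3519]
tcp_rot: [0.535, -0.534, 0.462, -0.464]
wrist_force: [-0.9, 0.1, 0.1]
grip_width: 0.0524
28.0 [ 0.54858966 -0.00254223  0.35193768] 0.05235515991980997 [-0.9  0.1  0.1]
wrist 673 [ 0.54853725 -0.00499158  0.27480646] off mm [-8.46274732 -3.49158025]
scene 52 [ 0.54877761 -0.00693708  0.27543521] off mm [-8.22238911 -5.437079  ]
```

Lamp knob about 9 mm from the medallion's centre, within 30 mm. I raise the arm clear and take one last overview.

```bash
python3 -m jog '[[0.5,0,-30,0,0,0,0],[0.5,0,-30,0,0,0,0],[0.5,0,0,-30,0,0,0],[0.5,0,0,-30,0,0,0],[0.5,0,0,-30,0,0,0],[0.5,0,0,-20,0,0,0],[0.5,0,0,0,0,0,0],[0.5,0,0,0,0,0,0],[0.5,0,0,0,0,0,0]]'
python3 - <<'E'
from h import *
p,r,s=pose(); print(s["clock"],p)
i0=np.load("scene.npz")["i"]; i,d=snapshot("scene"); A=cloud(camera_params("scene"),d)
m=(abs(A[...,2]-.275)<.006)&(np.hypot(A[...,0]-.55,A[...,1]+.01)<.05)&(i.max(2)<90); print("knob",m.sum(),A[m].mean(0))
m=(abs(A[...,2]-.145)<.008)&(np.hypot(A[...,0]-.433,A[...,1]-.2885)<.04); print("thermo",m.sum(),A[m].mean(0))
cv2.imwrite("pics/s4.png",cv2.resize(np.vstack([i0[150:320,100:400],i[150:320,100:400]]),None,fx=1.75,fy=1.75))
E
```

```text
clock: 29.22
ee_pos: [0.4393, -0.0181, 0.4093]
tcp_rot: [-0.534, 0.535, -0.464, 0.462]
wrist_force: [0.5, 1.0, -0.7]
grip_width: 0.0648
29.225 [ 0.43925172 -0.01808883  0.40931861]
knob 46 [ 0.55009192 -0.00792622  0.27536721]
thermo 96 [0.43365461 0.28790663 0.14580218]
```

View pics/s4.png

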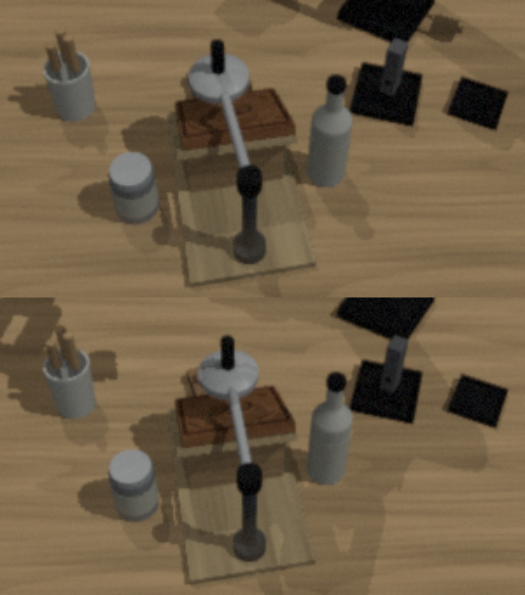

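Compared with the start (top half), the bottle, can and pot have not moved. The thermometer stands in its tray (395,365) and the lamp is centred over the panel.

```bash
python3 -c "
from station import *
print(finish_job())"
```

```text
the job is handed in; nothing more can be done
None
```

I did the whole task in order and handed it in at about 29 s of the 67 s allowed; the hand-in reports no verdict.

- **Lamp aside:** I swung it to the can's side at about 0.7 rad/s commanded. It came to rest about 0.18 m off the panel's middle line, where 0.145 m was needed.
- **Thermometer hold:** I held it still for over 1.5 s. From the tool pose, the lens was about 53 mm from the medallion, 1–2 mm off its axis and within 0.2° of square. The scene camera's depth agreed, at about 55 mm.
- **Thermometer back:** It stands in its tray. The wrist force changed by about 8 N as it was set down, and its tail measured within about 2–3 mm of where it started.
- **Lamp back:** The knob is about 9 mm, seen from above, from the medallion's centre, where 30 mm is allowed.
- **Other things:** In the last scene picture the bottle, can and pot look unmoved from the start. The sanding block was mostly hidden behind the lamp in that view. Nothing came near it, but I did not measure it again.

No check failed. The cameras differed by 2–3 mm on the knob's and the thermometer's positions.

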